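Put the cleaned printing tools back in their holders

ROBOT

A 6-joint arm with a two-finger parallel gripper is mounted at the origin on the work surface. World frame = base frame: x ahead of the robot, y to its left, z up, the work surface at z = 0. Lengths are in m, angles in rad, forces in N, time in s.
With the tool pointing down it reaches from about 0.275 to 0.875 m from the base axis. Payload 12.5 kg.
Tool frame: the origin (TCP) lies at the very end of the fingers, on their centre line; the grasp point (between the pads) lies 19 mm behind it; z points along the fingers, y is the line along which they close (so a half turn about z gives the same grasp; the last joint's range is limited). The gripper opens to 85 mm and grips with 20 to 120 N. Pads are 22 mm wide; open, the fingers measure 114 mm over their backs; the gripper's body (76 mm by 85 mm) begins 54 mm behind the grasp point. The pads swing forward as they close: fully open they stand 13 mm farther back than shut.
Start: joints at [1.235, 0.351, 1.652, -0, 1.139, -0.085], TCP at [0.136, 0.533, 0.231] pointing down, gripper open.
Joint ranges: [-2.75, 2.75], [-0.79, 2.1], [0.01, 2.65], [-1.57, 4.71], [0.07, 3.14], [-2.87, 2.87]. Speed limits (rad/s): [2.22, 2.22, 2.79, 3.14, 3.14, 3.14].

INTERFACE

Orientations are given as a 3x3 rotation matrix whose columns are the frame's x, y, z axes.
In Python, from bench import manip gives the robot as it stands. Calls block until the motion is done:
- manip.move_ptp(position, orientation): joint-space move of the TCP to a pose.
- manip.move_l(position, attitude=None, max_speed=0.15): straight line of the TCP; attitude=None keeps the orientation; max_speed is the mean speed in m/s.
- manip.move_j(angles): joint-space move.
- manip.set_gripper(opening, effort=None): opening from 0.0 (shut) to 1.0 (fully open); effort is the grip in N (None keeps the last); returns when the fingers have stopped.
- manip.dwell(seconds).
- manip.inverse_kinematics(position, orientation): joint angles nearest the present ones, or None.
- manip.grab_frame(name): name is "scene" or "top"; returns (picture, depth): 400x640x3 uint8, red, green, blue; 400x640 float32, m along the optical axis (not along the pixel's ray), 0 where there is no reading.
- manip.get_calibration(name): a dict with "camera_matrix" (3x3 intrinsics, pixels), "R" (3x3) and "t" (3): a world point X has camera coordinates R X + t. Camera axes: x right, y down, z forward; pixel columns grow to the right and rows downward; lengths in m; the calibration is good to about 2 mm. A picture is of the moment at which its call begins. get_calibration takes no time and is no camera call.
A pose or a line that the arm cannot do raises manip.Unreachable and nothing moves.
- manip.sign_off(): hands the job in; it is judged then, once.
Trained networks look in the newest picture that a camera, given by its name, has taken for a name from the list of things; names that differ only in an ending like _2 or _b are one class to them, and where a whole thing is asked for, a point or a joint stands for the part that bears it (a point fixed in the world has none). Each returns a list of dicts, best first, with "confidence" (0 to 1); they miss things now and then, are a little off and sometimes report something else, mostly with a low value. They report only what shows in the picture. A call takes as long as a camera call. They do not tell look-alikes from the thing itself.
- manip.look_for(camera, name): "at" ([x, y, z] in m, in world coordinates, good to about 4 mm: the middle of the surface that is visible of it).
Readings, each from a call of its own:
- manip.current_time(): time.
- manip.current_qpos(): joint angles.
- manip.current_joint_vel(): joint speeds.
- manip.current_joint_torque(): joint torques, N m.
- manip.current_ee_pos(): TCP position.
- manip.current_tcp_rot(): TCP orientation.
- manip.current_force(): force on the tool from outside, world axes, zero at the start.
- manip.current_ft_torque(): the same for the moment, N m.
- manip.current_grip_width(): opening from 0.0 (shut) to 1.0 (fully open).
- manip.current_grip_force(): force on a finger pad.
Only numpy, scipy, OpenCV 4.12 (cv2) and the standard library are available. Lean on these libraries where they do the work, as an engineer would, in place of code of your own. Each camera call takes 0.05 s, during which the arm holds its last target. There are 200 camera calls.

TASK

Put the four cleaned printing tools away, each in its own holder: each ink roller on the stand of its own width, with both axle ends down in the notches and the handle in the saddle so that the rubber hangs clear, the baren flat in the round dish, and the ink knife flat in the long tray. Set each one down gently, without dropping it, and leave the ink tin and the roll of tape where they are.

Things in the scene. Friction and masses are not known exactly. Their poses are not given: they have to be found in the camera images.
- wide_brayer: Wide. Ink roller (brayer), rubber roller 100 mm long, 34 across, lying flat. Origin: underside, below mid-neck; x to the roller, z up. Axis 17 mm above origin. Steel neck 16 mm square, x -20 to 27: grip here across y. Wood handle x -20 to -80, 34 thick at -60. Fork bridge x 27 to 33; axle x 55, ends 8 mm thick out to y +-74; fork arms y +-56. 0.34 kg, centre of mass x 29.
- narrow_brayer: Narrow. Ink roller (brayer), rubber roller 50 mm long, 34 across, lying flat. Origin: underside, below mid-neck; x to the roller, z up. Axis 17 mm above origin. Steel neck 16 mm square, x -20 to 27: grip here across y. Wood handle x -20 to -80, 34 thick at -60. Fork bridge x 27 to 33; axle x 55, ends 8 mm thick out to y +-49; fork arms y +-31. 0.22 kg, centre of mass x 27.
- baren: Baren (hand rubbing pad): black disc 90 mm in diameter, 12 mm thick, with a dark wooden grip bar on top, 70 mm long (x), 24 mm wide (y), from z 12 to 36 mm. Origin at the centre of the underside, z up. About 0.16 kg.
- ink_knife: Ink knife: wooden handle 24 mm wide and 20 mm high from x -88 to +8 mm, then a brass collar and a thin steel blade 26 mm wide to x +89 mm. Lies flat. Origin on the underside, x along the knife to the blade tip, z up. About 0.09 kg; centre of mass about x -18 mm; grip the handle across y near x -15 mm.
- wide_rest: Fixed plywood stand for the wide brayer. Origin on the bench; x from saddle to notches, z up. Cheeks at x 55, y +-64.5 mm, 7 thick, top z 40: V notch 30 wide, narrowing to 11 at z 28. Saddle x -60, floor z 15, horns 48 mm apart, 26 high. Base 8 mm. Seated: brayer's origin 15 mm above this one, x axes alike, roller clear of the base.
- narrow_rest: Fixed plywood stand for the narrow brayer. Origin on the bench; x from saddle to notches, z up. Cheeks at x 55, y +-39.5 mm, 7 thick, top z 40: V notch 30 wide, narrowing to 11 at z 28. Saddle x -60, floor z 15, horns 48 mm apart, 26 high. Base 8 mm. Seated: brayer's origin 15 mm above this one, x axes alike, roller clear of the base.
- baren_dish: Fixed round plywood dish for the baren, 126 mm across, 16 mm high; inside 110 mm wide at the floor, which is 6 mm above the bench. Origin at the centre of its underside.
- knife_tray: Fixed long narrow plywood tray for the ink knife, 222 mm (x) by 62 mm (y), rim 20 mm high; inside 210 by 50 mm, floor 6 mm above the bench. The long sides are open over the middle 120 mm for the fingers. Origin at the centre of its underside. The knife may point either way.
- ink_tin: Bystander: closed ink tin, 72 mm across, 58 mm high, loose. Origin at the centre of its underside.
- tape_roll: Bystander: roll of brown tape lying flat, 90 mm across, 36 mm high, loose. Origin at the centre of its underside.
Not all that is in view belongs to the job. Leave any pink look-alike of the wide_rest alone. What is shaped like the baren_dish but blue is not meant.

How it is judged:
By the outcome, as a careful person would: the job done as asked, in the order asked, and still so for the second after the job is handed in, with the robot touching nothing.
It also fails if it takes over 115 s, if anything falls off the work surface, if the arm or the gripper's body presses on something with over 40 N, if the wrist force passes 120 N, or if a joint passes its speed limit or range.

## Working session

There is one attempt and no reset: what is moved stays moved. The work goes in short steps, each a Python script; the robot and the scene stay as the last script left them, time stands still between calls to the robot, and variables do not carry over. Pictures are saved under pics/ and viewed, at most 14 in all, crops included, and the job is handed in when it is done.

```bash
ls; mkdir -p pics
python3 - <<'E'
from bench import manip as m
import cv2,numpy as np
for c in ("scene","top"):
    im,d=m.grab_frame(c); cv2.imwrite(f"pics/{c}0.png",im[:,:,::-1]); np.savez(f"pics/{c}0.npz",im=im,d=d)
    k=m.get_calibration(c); print(c,k["camera_matrix"].round(1).tolist(),k["R"].round(4).tolist(),k["t"].round(4).tolist())
    for n in "wide_brayer narrow_brayer baren ink_knife wide_rest narrow_rest baren_dish knife_tray ink_tin tape_roll".split():
        print(n,[(np.round(r["at"],3).tolist(),round(r["confidence"],2)) for r in m.look_for(c,n)])
print(m.current_time())
E
```

```text
pics
scene [[399.3, 0.0, 317.3], [0.0, 399.3, 198.9], [0.0, 0.0, 1.0]] [[-0.4071, 0.9134, 0.0035], [0.7834, 0.3512, -0.5127], [-0.4695, -0.206, -0.8585]] [0.1099, -0.3416, 1.5166]
wide_brayer [([0.457, -0.104, 0.03], 0.75)]
narrow_brayer [([0.464, 0.09, 0.027], 0.83)]
baren [([0.394, -0.304, 0.013], 0.91), ([0.622, -0.351, 0.005], 0.19)]
ink_knife [([0.37, 0.348, 0.018], 0.8)]
wide_rest [([0.672, 0.127, 0.008], 0.83), ([0.189, 0.316, 0.012], 0.68)]
narrow_rest [([0.571, 0.384, 0.007], 0.65), ([0.62, -0.35, 0.008], 0.58)]
baren_dish [([0.569, 0.385, 0.006], 0.89), ([0.282, 0.546, 0.01], 0.74), ([0.396, -0.306, 0.012], 0.71)]
knife_tray [([0.652, -0.134, 0.008], 0.69)]
ink_tin [([0.707, -0.005, 0.06], 0.72)]
tape_roll [([0.72, -0.28, 0.032], 0.69), ([0.465, 0.095, 0.027], 0.59)]
top [[392.1, 0.0, 313.6], [0.0, 392.1, 203.8], [0.0, 0.0, 1.0]] [[-0.0218, -0.9997, -0.0082], [-0.9932, 0.0226, -0.1143], [0.1145, 0.0057, -0.9934]] [0.099, 0.4661, 1.319]
wide_brayer [([0.456, -0.11, 0.026], 0.72)]
narrow_brayer [([0.468, 0.092, 0.03], 0.86)]
baren [([0.386, -0.313, 0.011], 0.91)]
ink_knife [([0.375, 0.349, 0.013], 0.68)]
wide_rest [([0.668, 0.132, 0.008], 0.93), ([0.186, 0.325, 0.012], 0.81)]
narrow_rest [([0.612, -0.348, 0.007], 0.67)]
baren_dish [([0.29, 0.544, 0.007], 0.79), ([0.573, 0.388, 0.005], 0.6)]
knife_tray [([0.648, -0.134, 0.005], 0.63)]
ink_tin [([0.7, -0.006, 0.062], 0.77)]
tape_roll [([0.718, -0.286, 0.035], 0.58), ([0.457, -0.11, 0.032], 0.4)]
1.1
```

View pics/top0.png

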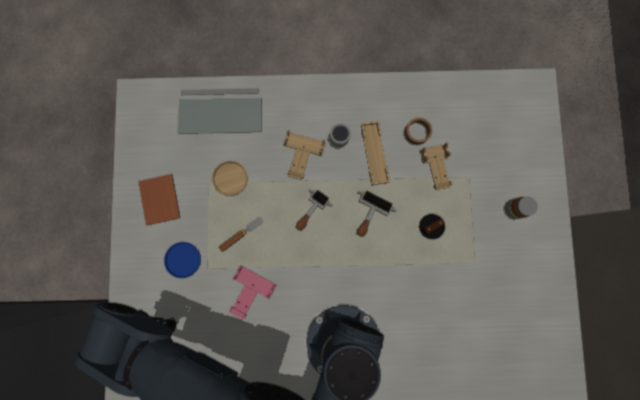

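View pics/scene0.png

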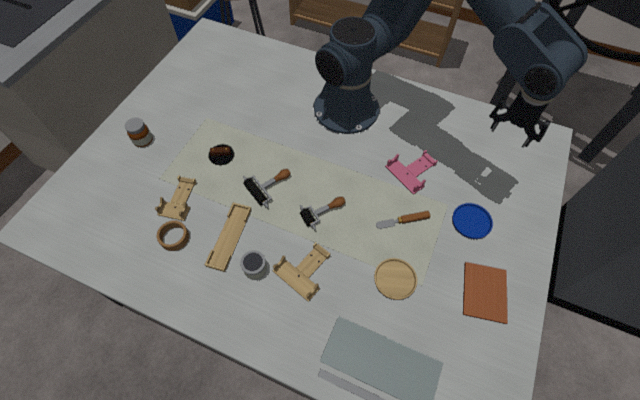

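The top view shows the wide brayer at about (375,205), narrow brayer (315,205), baren (432,226) and knife (240,235). The wide rest is at (303,152), tray (375,153), narrow rest (437,163) and dish (230,179). The pink rest (252,290) and blue dish (183,260) are decoys. The scene view agrees. Next I'll build ortho crops with heights from both depth images.

```bash
cat > vis.py <<'E'
import numpy as np,cv2
from bench import manip as m
def cloud(c,im,d):
    k=m.get_calibration(c);K,R,t=k["camera_matrix"],k["R"],k["t"]
    v,u=np.indices(d.shape); P=np.stack([(u-K[0,2])/K[0,0]*d,(v-K[1,2])/K[1,1]*d,d],-1)
    return (P-t)@R
def ortho(c,im,cx,cy,z,h=0.1,n=200):
    k=m.get_calibration(c);K,R,t=k["camera_matrix"],k["R"],k["t"]
    g=np.linspace(h,-h,n); X,Y=np.meshgrid(cx+g,cy+g,indexing="ij")  # up=+x, left=+y
    p=(np.stack([X,Y,np.full_like(X,z)],-1)@R.T+t)@K.T
    return cv2.remap(im,(p[...,0]/p[...,2]).astype("f4"),(p[...,1]/p[...,2]).astype("f4"),cv2.INTER_CUBIC)
OBJ=dict(wide_brayer=(.457,-.107),narrow_brayer=(.466,.091),baren=(.39,-.308),ink_knife=(.373,.348),wide_rest=(.67,.13),narrow_rest=(.616,-.349),baren_dish=(.571,.386),knife_tray=(.65,-.134))
E
python3 - <<'E'
from vis import *
rows=[]
for c in ("top","scene"):
    f=np.load(f"pics/{c}0.npz"); P=cloud(c,f["im"],f["d"])
    tab=(abs(P[...,0]-.5)<.25)&(abs(P[...,1])<.45)&(abs(P[...,2])<.004)
    q=P[tab]; A=np.c_[q[:,:2],np.ones(len(q))]; print(c,"plane",np.linalg.lstsq(A,q[:,2],rcond=None)[0].round(4),"sd",q[:,2].std().round(4),"invalid",(f["d"]==0).mean().round(3))
    for n,(x,y) in OBJ.items():
        s=P[np.hypot(P[...,0]-x,P[...,1]-y)<.085]; s=s[s[:,2]>.004]
        print(n,len(s),np.percentile(s[:,2]*1000,[10,50,90,98]).round(1))
    t=[ortho(c,f["im"],x,y,.02) for x,y in OBJ.values()]
    if c=="top": rows+=[np.hstack(t[:4]),np.hstack(t[4:])]
cv2.imwrite("pics/ortho.png",np.vstack(rows)[:,:,::-1])
E
```

```text
top plane [-0.0006 -0.0001  0.0008] sd 0.002 invalid 0.004
wide_brayer 740 [ 5.1 24.7 33.9 37.6]
narrow_brayer 601 [ 4.7 23.5 33.4 36.7]
baren 747 [ 4.7 11.9 35.7 39.2]
ink_knife 495 [ 4.4  7.4 21.9 24.8]
wide_rest 943 [ 4.9  8.5 13.6 38. ]
narrow_rest 852 [ 5.   8.8 29.2 39.7]
baren_dish 924 [ 4.7  7.6 15.5 18.4]
knife_tray 779 [ 4.6  7.  11.4 21.3]
scene plane [-0.0016 -0.0002  0.0013] sd 0.0019 invalid 0.004
wide_brayer 742 [ 5.  24.1 33.6 36.2]
narrow_brayer 585 [ 5.  24.4 32.8 35.7]
baren 544 [ 4.9 12.8 36.2 39.3]
ink_knife 447 [ 4.5 13.4 21.3 23.8]
wide_rest 1308 [ 5.4  8.5 17.2 38.5]
narrow_rest 905 [ 5.7  9.4 31.4 40.1]
baren_dish 1269 [ 4.6  7.1 15.5 18.3]
knife_tray 903 [ 4.6  6.7 11.1 20.2]
```

View pics/ortho.png

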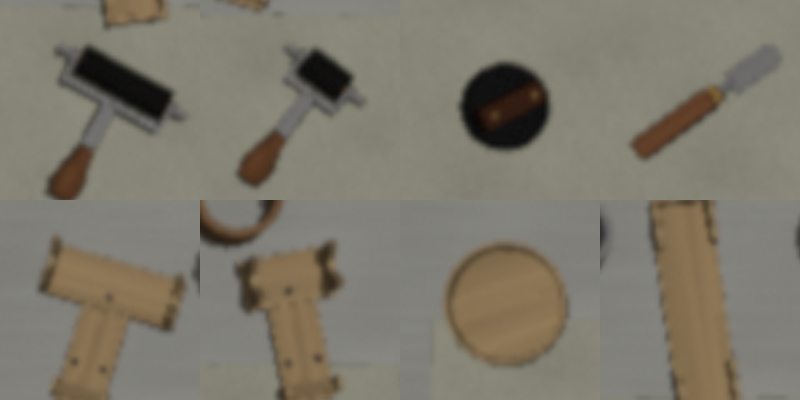

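The heights agree with the text. Next I'll fit the poses by silhouette in each camera separately, then compare the two.

```bash
cat > fit.py <<'E'
from vis import *
from scipy.optimize import minimize
def box(x0,x1,y0,y1,z0,z1): return np.array([[x,y,z] for x in(x0,x1) for y in(y0,y1) for z in(z0,z1)])/1000.
def cyl(r,z0,z1,cx=0): a=np.linspace(0,2*np.pi,40); return np.concatenate([np.c_[cx+r*np.cos(a),r*np.sin(a),0*a+z] for z in(z0,z1)])/1000.
def brayer(l):
    e=l/2; return [box(-78,-40,-14,14,4,30),box(-82,-30,-9,9,8,26),box(-30,27,-8,8,9,25),box(27,33,-e-8,e+8,12,22),box(27,60,-e-8,-e-4,12,22),box(27,60,e+4,e+8,12,22),box(38,72,-e,e,5,29),box(43,67,-e,e,0,34),box(51,59,-e-24,e+24,13,21)]
def rest(l): # p: cross half len, stem halfwidth
    e=l/2; return lambda hx=25,sw=24,back=72:[box(55-hx,55+hx,-e-18,e+18,0,8),box(-back,55,-sw,sw,0,8),box(55-hx,55+hx,-e-18,-e-11,0,30),box(55-hx,55+hx,e+11,e+18,0,30)]
MOD=dict(wide_brayer=brayer(100),narrow_brayer=brayer(50),baren=[cyl(45,0,12),box(-35,35,-12,12,12,36)],ink_knife=[box(-88,8,-12,12,0,20),box(8,30,-7,7,2,8),box(30,85,-13,13,2,4)],
 baren_dish=[cyl(63,0,16)],knife_tray=[box(-111,111,-31,31,0,8)])
RS=dict(wide_rest=rest(100),narrow_rest=rest(50))
def proj(c,X):
    k=m.get_calibration(c); p=(X@k["R"].T+k["t"])@k["camera_matrix"].T; return p[:,:2]/p[:,2:]
S=6
def mask(c,n,im,d,xy):
    P=cloud(c,im,d); hsv=cv2.cvtColor(im,cv2.COLOR_RGB2HSV).astype(int); h=cv2.medianBlur(P[...,2].astype("f4"),3)
    if n.endswith("brayer") : M=P[...,2]>.006
    elif n=="baren": M=(hsv[...,2]<85)|((hsv[...,1]>90))
    elif n=="ink_knife":
        lab=cv2.cvtColor(im,cv2.COLOR_RGB2LAB).astype(float); near=np.hypot(P[...,0]-xy[0],P[...,1]-xy[1])<.13
        M=np.linalg.norm(lab-np.median(lab[near],0),axis=-1)>12
    else: M=(hsv[...,1]>75)
    M&=np.hypot(P[...,0]-xy[0],P[...,1]-xy[1])<.14
    nl,L=cv2.connectedComponents(M.astype(np.uint8)); 
    u=np.median(np.stack([P[...,0]-xy[0],P[...,1]-xy[1]],-1)[M],0)
    D=np.where(M,np.hypot(P[...,0]-xy[0],P[...,1]-xy[1]),9); 
    cand=L[(D<.03)]; lab=np.bincount(cand).argmax(); return (L==lab)
def fit(c,n,im,d,xy,yaw0,rest_free=True):
    M=mask(c,n,im,d,xy).astype("f4"); px=proj(c,np.array([[*xy,.01]]))[0].astype(int); r=62
    x0,y0=max(px[0]-r,0),max(px[1]-r,0); T=M[y0:y0+2*r,x0:x0+2*r]
    def render(p):
        mod=MOD[n] if n in MOD else RS[n](*(p[3:]*100))
        I=np.zeros((T.shape[0]*S,T.shape[1]*S),np.uint8); cs,s=np.cos(p[2]),np.sin(p[2])
        for b in mod:
            X=b@np.array([[cs,s,0],[-s,cs,0],[0,0,1]])+[p[0],p[1],0]
            q=((proj(c,X)-[x0,y0]+.5)*S).astype("f4"); cv2.fillConvexPoly(I,np.rint(cv2.convexHull(q)*16).astype(int),255,shift=4)
        return cv2.resize(I,(T.shape[1],T.shape[0]),interpolation=cv2.INTER_AREA)/255.
    f=lambda p:np.abs(render(p)-T).sum()
    best=None
    for yw in yaw0:
        p=np.r_[xy,yw]; 
        if n in RS: p=np.r_[p,.25,.24,.72]
        for _ in range(2):
            sim=np.vstack([p]+[p+np.eye(len(p))[i]*v for i,v in enumerate([.008,.008,.12,.03,.03,.05][:len(p)])])
            o=minimize(f,p,method="Nelder-Mead",options=dict(initial_simplex=sim,maxiter=250,xatol=1e-4,fatol=.05)); p=o.x
        if best is None or o.fun<best.fun: best=o
    return best.x,best.fun/T.sum(),T,render(best.x)
E
cat > run1.py <<'E'
from fit import *
Y=dict(wide_brayer=[-.4],narrow_brayer=[-.6],baren=[-1.1,-1.4],ink_knife=[-1,-.8],wide_rest=[-.25],narrow_rest=[.15],baren_dish=[0],knife_tray=[.1])
C=dict(OBJ,wide_brayer=(.45,-.105),narrow_brayer=(.462,.096)); rows=[]
for n in OBJ:
    r=[]
    for c in("top","scene"):
        f=np.load(f"pics/{c}0.npz"); p,e,T,I=fit(c,n,f["im"],f["d"],np.array(C[n]),Y[n]); print(n,c,p.round(4).tolist(),"err",round(e,3))
        r.append(cv2.resize(np.dstack([T*255,I*255,T*0]).astype(np.uint8),(100,100)))
    rows.append(np.vstack(r))
    if n in RS:
        for c in("top","scene"):
            f=np.load(f"pics/{c}0.npz");P=cloud(c,f["im"],f["d"]).reshape(-1,3); q=P[(np.hypot(P[:,0]-p[0],P[:,1]-p[1])<.11)&(P[:,2]>.026)]
            l=(q[:,:2]-p[:2])@np.array([[np.cos(p[2]),-np.sin(p[2])],[np.sin(p[2]),np.cos(p[2])]])
            for g,s in(("cheekL",(l[:,0]>25)&(l[:,1]>0)),("cheekR",(l[:,0]>25)&(l[:,1]<0)),("hornL",(l[:,0]<-.04)&(l[:,1]>0)),("hornR",(l[:,0]<-.04)&(l[:,1]<0))):
                if g[0]=="c": s=(l[:,0]>.02)&((l[:,1]>0)==(g[-1]=="L"))&(abs(l[:,1])<.09)
                print("  ",c,g,s.sum(),(l[s].mean(0)*1000).round(1),(np.ptp(l[s],0)*1000).round(0))
cv2.imwrite("pics/fit.png",np.hstack(rows))
E
python3 run1.py
```

```text
wide_brayer top [0.4278, -0.1027, -0.5068] err 0.199Traceback (most recent call last):
  File "run1.py", line 7, in <module>
    f=np.load(f"pics/{c}0.npz"); p,e,T,I=fit(c,n,f["im"],f["d"],np.array(C[n]),Y[n]); print(n,c,p.round(4).tolist(),"err",round(e,3))
                                         ~~~^^^^^^^^^^^^^^^^^^^^^^^^^^^^^^^^^^^^^^^^
  File "fit.py", line 45, in fit
    o=minimize(f,p,method="Nelder-Mead",options=dict(initial_simplex=sim,maxiter=250,xatol=1e-4,fatol=.05)); p=o.x
    res = _minimize_neldermead(fun, x0, args, callback, bounds=bounds,
                               **options)
    fxr = func(xr)
    fx = function(np.copy(x), *(wrapper_args + args))
  File "fit.py", line 38, in <lambda>
    f=lambda p:np.abs(render(p)-T).sum()
                      ~~~~~~^^^
  File "fit.py", line 36, in render
    q=((proj(c,X)-[x0,y0]+.5)*S).astype("f4"); cv2.fillConvexPoly(I,np.rint(cv2.convexHull(q)*16).astype(int),255,shift=4)
        ~~~~^^^^^
  File "fit.py", line 13, in proj
    k=m.get_calibration(c); p=(X@k["R"].T+k["t"])@k["camera_matrix"].T; return p[:,:2]/p[:,2:]
ValueError: time passes only in moves, steps and waits
```

Calibration calls are limited inside loops, so I'll cache them.

```bash
cat > cal.py <<'E'
from bench import manip
_c={}
class m:
    @staticmethod
    def get_calibration(n):
        if n not in _c: _c[n]=manip.get_calibration(n)
        return _c[n]
E
sed -i 's/^from bench import manip as m/from cal import m/' vis.py; python3 run1.py
```

```text
wide_brayer top [0.4278, -0.1027, -0.5068] err 0.199
wide_brayer scene [0.4234, -0.1062, -0.5096] err 0.19
narrow_brayer top [0.4491, 0.0989, -0.6374] err 0.175
narrow_brayer scene [0.4447, 0.0962, -0.6399] err 0.213
baren top [0.3839, -0.3167, -1.2435] err 0.074
baren scene [0.3821, -0.3197, -0.8388] err 0.145
ink_knife top [0.3721, 0.3435, -0.939] err 0.127
ink_knife scene [0.3726, 0.34, -0.9366] err 0.104
wide_rest top [0.6349, 0.133, -0.2979, 0.2317, 0.2323, 0.6999] err 0.071
wide_rest scene [0.6335, 0.1312, -0.2869, 0.234, 0.2306, 0.7076] err 0.064
   top cheekL 29 [56.  66.3] [45.  7.]
   top cheekR 29 [ 56.1 -62.6] [45.  7.]
   top hornL 4 [-57.5  29.4] [8. 3.]
   top hornR 2 [-54.4 -24.5] [3. 1.]
   scene cheekL 53 [54.7 64.6] [48.  9.]
   scene cheekR 53 [ 54.1 -63.8] [48.  9.]
   scene hornL 4 [-60.4  27.1] [11.  5.]
   scene hornR 4 [-59.4 -24.8] [9. 4.]
narrow_rest top [0.5871, -0.3499, 0.1993, 0.2238, 0.2292, 0.7161] err 0.077
narrow_rest scene [0.5864, -0.3522, 0.2027, 0.225, 0.2285, 0.7151] err 0.091
   top cheekL 49 [67.6 39.3] [74. 30.]
   top cheekR 41 [ 56.1 -36.2] [48.  9.]
   top hornL 5 [-62.4  30.7] [7. 5.]
   top hornR 1 [-66.3 -19.5] [0. 0.]
   scene cheekL 70 [67.6 37.3] [77. 34.]
   scene cheekR 48 [ 54.3 -37.8] [47. 11.]
   scene hornL 1 [-56.6  25.8] [0. 0.]
   scene hornR 3 [-60.1 -24. ] [7. 6.]
baren_dish top [0.5687, 0.383, 0.1742] err 0.134
baren_dish scene [0.5638, 0.3795, 0.3392] err 0.111
knife_tray top [0.649, -0.1313, 0.1367] err 0.084
knife_tray scene [0.6427, -0.1349, 0.1411] err 0.075
```

Both cameras agree to a few mm, and the cheeks and horns sit at x 55 and −60 in the rest frames, as they should. I'll average the fits and start with the wide brayer.

```bash
cat > act.py <<'E'
from bench import manip as m
import numpy as np
POSE=dict(wide_brayer=(.4256,-.1045,-.508),narrow_brayer=(.4469,.0976,-.6387),ink_knife=(.3724,.3418,-.938),baren=(.383,-.318,-1.2),
 wide_rest=(.6342,.1321,-.2924),narrow_rest=(.5868,-.3511,.201),baren_dish=(.5663,.3813,-1.2),knife_tray=(.6459,-.1331,.139))
def R(a,f=1):
    c,s=np.cos(a),np.sin(a); return np.array([[-c*f,-s*f,0],[-s*f,c*f,0],[0,0,-1.]]) @ np.eye(3) if False else np.column_stack([[-c*f,-s*f,0],[-s*f,c*f,0],[0,0,-1]])
def at(p,gx): return p[0]+gx*np.cos(p[2]),p[1]+gx*np.sin(p[2])
def pickplace(src,dst,gx,zg,dz,effort,opening=.6,hi=.14,flip=0.,stop=True):
    """grasp src at its x=gx with TCP height zg, set down on dst, dz higher; flip=pi turns the thing round"""
    s=POSE[src]; d=(*POSE[dst][:2],POSE[dst][2]+flip); S,D=at(s,gx),at(d,gx)
    def cost(f):
        q=[m.inverse_kinematics([*p,hi],R(a,f)) for p,a in((S,s[2]),(D,d[2]))]
        return 9 if any(x is None for x in q) else max(abs(x[5]) for x in q)
    f=min((1,-1),key=cost); print("wrist",f,cost(f))
    m.set_gripper(opening); m.move_ptp([*S,hi],R(s[2],f)); m.move_l([*S,zg],max_speed=.12)
    m.set_gripper(0.,effort); print("width mm",m.current_grip_width()*85,"force",m.current_grip_force(),"z",m.current_ee_pos()[2],"t",m.current_time())
    m.move_l([*S,zg+.03],max_speed=.06); m.move_l([*S,hi],max_speed=.2)
    print("held width",m.current_grip_width()*85,"F",np.round(m.current_force(),2))
    if not m.current_grip_width()*85>6: raise SystemExit("nothing held")
    m.move_ptp([*D,hi],R(d[2],f)); z=zg+dz; m.move_l([*D,z+.03],max_speed=.2); m.move_l([*D,z+.004],max_speed=.05)
    f0=m.current_force()[2]; h=z+.004
    while h>z-.002:
        h-=.001; m.move_l([*D,h],max_speed=.02); df=m.current_force()[2]-f0
        if df>2.5: break
    print("down at",h-z,"dF",df,"t",m.current_time())
def release(opening=.5,hi=.14):
    p=m.current_ee_pos(); m.set_gripper(opening); m.move_l([p[0],p[1],p[2]+.05],max_speed=.08); m.move_l([p[0],p[1],hi],max_speed=.25); print("t",m.current_time())
E
python3 - <<'E'
from act import *
import cv2
m.current_force()
pickplace("wide_brayer","wide_rest",8,0.003,.015,60) if False else pickplace("wide_brayer","wide_rest",.008,.003,.015,60)
im,d=m.grab_frame("scene"); cv2.imwrite("pics/wb.png",cv2.resize(im[200:340,200:400,::-1],(800,560),interpolation=cv2.INTER_CUBIC))
E
```

```text
wrist 1 1.4127645119169876
width mm 14.495677333444098 force 58.3670711517334 z 0.003497486614737852 t 5.7583
held width 14.82163880140244 F [ 0.23  0.41 -3.38]
down at -3.469446951953614e-18 dF 6.387967101907121 t 10.575
```

View pics/wb.png

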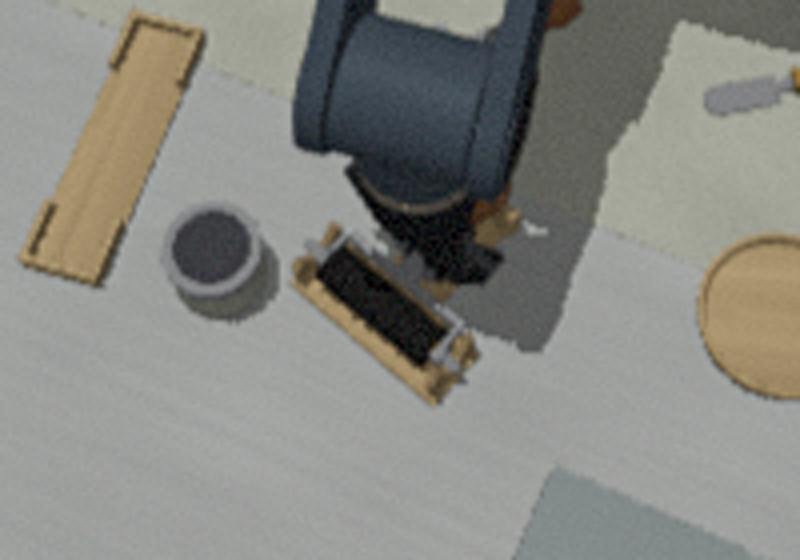

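Touchdown came at exactly the nominal height. The crop shows the roller (385,305) between the cheeks with the axle ends in the notches. I'll release it and carry the narrow brayer over.

Run:
```python
from act import *
import cv2
from vis import cloud,ortho
release()
pickplace("narrow_brayer","narrow_rest",.008,.003,.015,50)
a,d=m.grab_frame("scene"); b,_=m.grab_frame("top")
cr=lambda im,x,y:cv2.resize(im[y-35:y+35,x-50:x+50,::-1],(400,280),interpolation=cv2.INTER_CUBIC)
cv2.imwrite("pics/nb.png",np.vstack([np.hstack([cr(a,303,272),cr(b,303,152)]),np.hstack([cr(a,177,200),cr(b,437,163)])]))
for c in("top","scene"):
    f=np.load(f"pics/{c}0.npz");P=cloud(c,f["im"],f["d"]).reshape(-1,3);q=P[(np.hypot(P[:,0]-.383,P[:,1]+.318)<.05)&(P[:,2]>.024)][:,:2]
    w,v=np.linalg.eigh(np.cov(q.T));e=v[:,1];print(c,"baren bar",q.mean(0).round(4),np.arctan(e[1]/e[0]).round(3),np.sqrt(w*12).round(4))
```

```text
t 12.225
wrist -1 2.310821893771207
width mm 14.920913228386796 force 50.222121477127075 z 0.0034720706289485745 t 17.075
held width 14.72362703325077 F [-0.77 -0.54 -2.54]
down at -3.469446951953614e-18 dF 6.236426693191413 t 22.3833
top baren bar [ 0.3842 -0.315 ] -1.096 [0.0241 0.0704]
scene baren bar [ 0.3847 -0.3157] -1.09 [0.0245 0.0701]
```

View pics/nb.png

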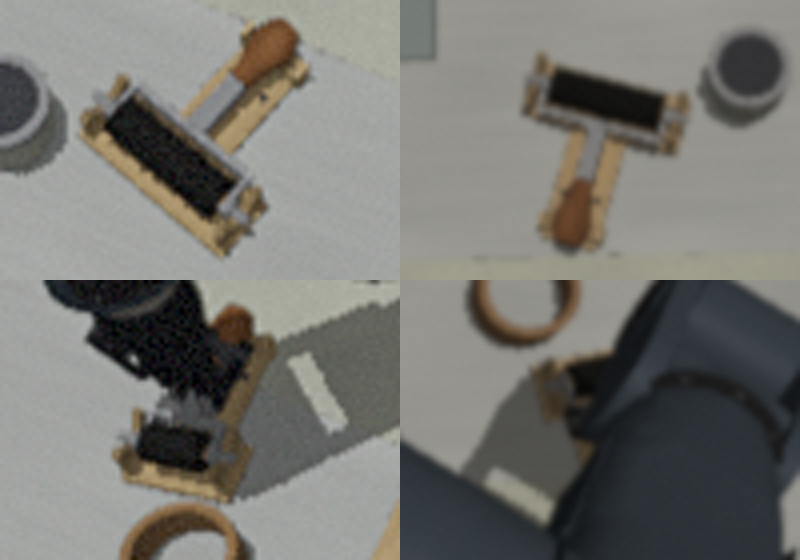

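The wide brayer sits in its stand (top row: roller between the cheeks, handle in the saddle). The narrow one is down in its notches (bottom left, about (170,445)). Next are the baren, whose bar measures 24 × 70 mm at yaw −1.093, and then the knife.

Run:
```python
from act import *
import cv2
release()
POSE["baren"]=(.3845,-.3155,-1.093); POSE["baren_dish"]=(*POSE["baren_dish"][:2],.19)
pickplace("baren","baren_dish",0,.014,.006,40,opening=.7)
a,d=m.grab_frame("scene"); release(.6); b,_=m.grab_frame("top")
pickplace("ink_knife","knife_tray",-.015,.003,.006,30)
a,_=m.grab_frame("scene")
cr=lambda im,x,y:cv2.resize(im[y-35:y+35,x-50:x+50,::-1],(400,280),interpolation=cv2.INTER_CUBIC)
cv2.imwrite("pics/bk.png",np.vstack([np.hstack([cr(a,395,280),cr(b,230,179)]),np.hstack([cr(a,230,237),cr(b,437,163)])]))
```

```text
t 24.0833
wrist 1 1.258568286561955
width mm 23.113555632430415 force 40.30279755592346 z 0.014551211151651734 t 27.775
held width 23.185167209538097 F [-0.04 -0.34 -1.66]
down at -3.469446951953614e-18 dF 7.434617226053666 t 33.875
t 35.5167
wrist 1 1.9929358314599792
width mm 23.38385813539439 force 30.05734920501709 z 0.003564715121836367 t 38.6
held width 22.89215539935241 F [-0.12  1.16 -2.25]
down at -3.469446951953614e-18 dF 6.609755646082516 t 44.2667
```

View pics/bk.png

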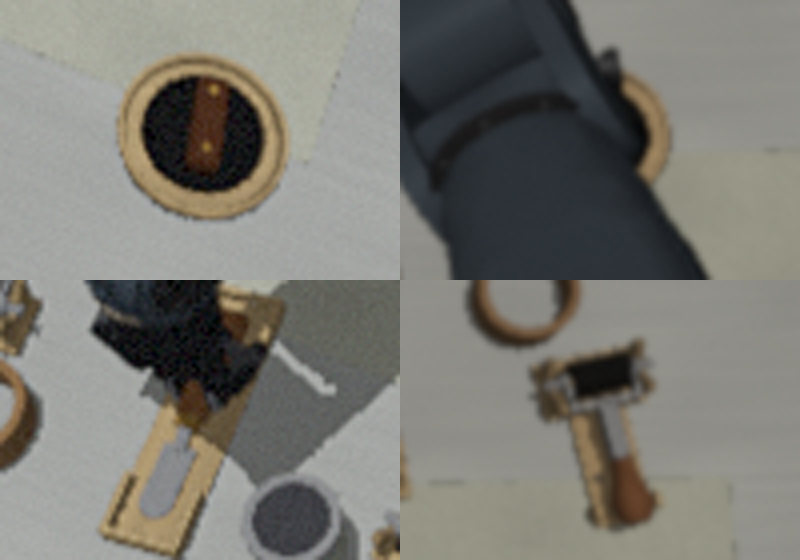

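The baren is flat in the dish (205,130) and the knife is in the tray. I'll release, move clear, and check the final poses by fitting.

```bash
cat > chk.py <<'E'
from act import *
import cv2,fit
from fit import box
im={}
for c in("top","scene"): im[c]=m.grab_frame(c)
fit.MOD={k:[b+[0,0,h] for b in v] for (k,v),h in zip(fit.MOD.items(),[.015,.015,.006,.006,0,0])}
def mk(c,n,i,d,xy):  # brayer = high points, without the plywood colour
    P=fit.cloud(c,i,d); s=cv2.cvtColor(i,cv2.COLOR_RGB2HSV).astype(int)
    wood=(s[...,1]>75)&(s[...,2]>95)&(s[...,0]>13); M=(P[...,2]>.014)&~wood; return M&(np.hypot(P[...,0]-xy[0],P[...,1]-xy[1])<.1)
fit.mask=mk
rows=[]
for b,r in(("wide_brayer","wide_rest"),("narrow_brayer","narrow_rest")):
    p0=np.array(POSE[r])
    for c in im:
        p,e,T,I=fit.fit(c,b,*im[c],p0[:2],[p0[2]])
        dx=p[:2]-p0[:2]; k,s=np.cos(p0[2]),np.sin(p0[2]); print(b,c,"dx,dy mm",np.round([1000*(k*dx[0]+s*dx[1]),1000*(k*dx[1]-s*dx[0])],1),"dyaw",round(p[2]-p0[2],3),"err",round(e,2))
        P=fit.cloud(c,*im[c]).reshape(-1,3)-[*p0[:2],0]; l=P[:,:2]@np.array([[k,-s],[s,k]])
        g=lambda x0,x1,y:np.percentile(P[(l[:,0]>x0)&(l[:,0]<x1)&(abs(l[:,1])<y),2]*1000,90).round(1)
        print("   top heights: roller",g(.045,.065,.02),"neck",g(-.01,.02,.005),"handle",g(-.068,-.052,.01),"axle mid y by ends z",[np.median(P[(abs(l[:,0]-.055)<.004)&(abs(l[:,1]-sg*(.057 if b[0]=='w' else .032))<.016)&(P[:,2]>.02),2]).round(4) for sg in(1,-1)])
cr=lambda i,x,y:cv2.resize(i[y-35:y+35,x-50:x+50,::-1],(400,280),interpolation=cv2.INTER_CUBIC)
a,b=im["scene"][0],im["top"][0]
cv2.imwrite("pics/end.png",np.vstack([np.hstack([cr(a,230,237),cr(b,375,153)]),np.hstack([cr(a,177,200),cr(b,437,163)])]))
cv2.imwrite("pics/endtop.png",b[:,:,::-1])
E
python3 - <<'E'
from act import *
release(.5,.2)
m.move_j([1.235,0.351,1.652,0,1.139,-0.085]); print(m.current_time())
E
python3 chk.py
```

```text
t 46.1333
49.0583
wide_brayer top dx,dy mm [0.9 1.1] dyaw 0.007 err 0.25
   top heights: roller 51.9 neck 44.1 handle 49.6 axle mid y by ends z [np.float64(0.0377), np.float64(0.0387)]
wide_brayer scene dx,dy mm [-1.8 -2.6] dyaw -0.01 err 0.29
   top heights: roller 50.9 neck 42.4 handle 51.1 axle mid y by ends z [np.float64(0.0358), np.float64(0.0411)]
narrow_brayer top dx,dy mm [2.  0.2] dyaw -0.009 err 0.3
   top heights: roller 52.4 neck 43.5 handle 52.0 axle mid y by ends z [np.float64(0.0393), np.float64(0.0386)]
narrow_brayer scene dx,dy mm [-2.8 -1.7] dyaw -0.023 err 0.36
   top heights: roller 50.9 neck 42.6 handle 49.3 axle mid y by ends z [np.float64(0.0369), np.float64(0.0387)]
```

View pics/end.png

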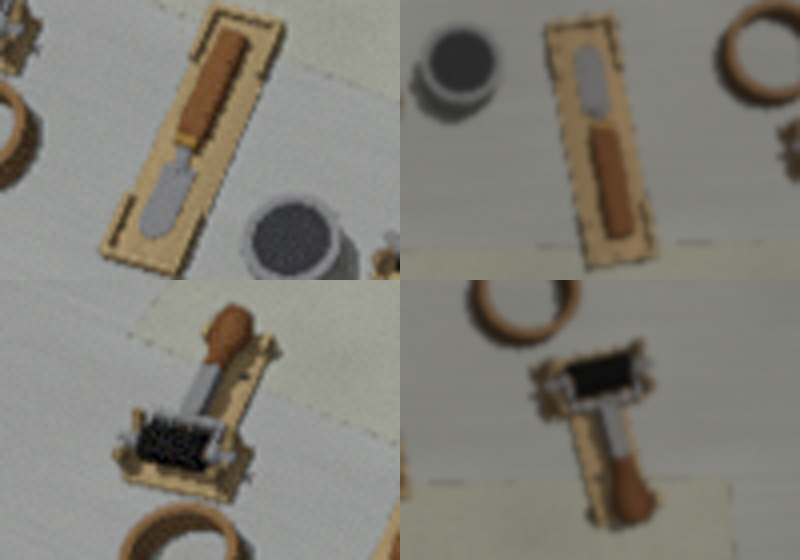

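View pics/endtop.png

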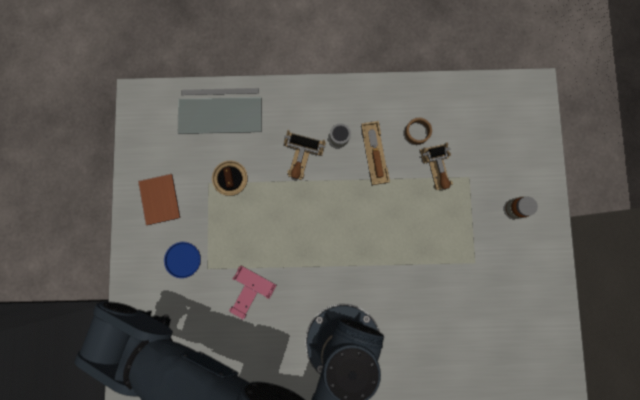

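Both brayers sit at their seated heights (roller and handle tops about 50 mm, level). The knife lies flat in the tray (around (375,153) in the top view), the baren is in the dish (230,179), and the tin and tape haven't moved.

```bash
python3 -c "
from bench import manip as m
print(m.sign_off())"
```

```text
the job is handed in; nothing more can be done
None
```

All four tools are in their own holders, the tin and tape are where they were, and the job was handed in at about 49 s of the 115 s allowed.

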